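Load the board preheater and set its heat lever

ROBOT

A 6-joint arm with a two-finger parallel gripper is mounted at the origin on the work surface. World frame = base frame: x ahead of the robot, y to its left, z up, the work surface at z = 0. Lengths are in mm, angles in rad, forces in N, time in s.
With the tool pointing down it reaches from about 375 to 975 mm from the base axis. Payload 3.8 kg.
Tool frame: the origin (TCP) lies at the very end of the fingers, on their centre line; the grasp point (between the pads) lies 19 mm behind it; z points along the fingers, y is the line along which they close (so a half turn about z gives the same grasp; the last joint's range is limited). The gripper opens to 88 mm and grips with 3 to 60 N. Pads are 18 mm wide; open, the fingers measure 123 mm over their backs; the gripper's body (75 mm by 187 mm) begins 45 mm behind the grasp point.
Start: joints at [-1.162, 0.264, 1.604, -0, 1.274, -0.037], TCP at [291.04, -609.027, 238.706] pointing down, gripper open.
Joint ranges: [-2.63, 2.63], [-0.94, 2.18], [0.31, 2.57], [-1.31, 4.45], [0, 2.66], [-2.55, 2.55]. Speed limits (rad/s): [2.57, 2.57, 3.14, 3.14, 3.14, 3.14].

INTERFACE

Orientations are given as a unit quaternion [x, y, z, w].
In Python, from cell import arm gives the robot as it stands.
- The arm moves only by the tool drive_tool, never from a script. Its argument "deltas" is text: rows parted by semicolons, each of 7 numbers parted by spaces: the shift along the world's x, y, z scaled (see below), then the turn, a rotation vector about the world's x, y, z scaled (see below), then the finger opening in mm, from 0 to 88.1. A call has exactly 8 rows; each row shifts and turns the commanded pose from where the row before left it; what a row does not reach is not made up. The controller multiplies each number of a shift by 10 cm and each number of a turn by 6 degrees. A row lasts 1/10 s, in which the tool goes at most 50 mm and 8.59 degrees, less where a joint would pass 70% of its speed; a pose out of reach is approached as far as the arm can. A call with a number of a shift or a turn outside -1 to 1 is refused whole. A call with a gripper value outside its range is refused whole. The fingers move at their own pace and stop on an object; "newtons" is the grip in N (left out, the last holds). Time passes only in rows, so rows that do not move let the fingers close, or fill a call up. It gives the time, the measured TCP pose, the force, the opening and the grip force at its end, in the units of the state.
- arm.observe(): the state, without advancing time (a new reading comes with each control period).
- arm.read_camera(name): name is "scene" or "side" or "wrist"; returns (picture, depth): 384x512x3 uint8, blue, green, red; 384x512 float32, mm along the optical axis (not along the pixel's ray), 0 where there is no reading.
- arm.camera_params(name): a dict with "camera_matrix" (3x3 intrinsics, pixels), "k1" (the pictures are not rectified: a ray, as slopes to the right and down, at radius r is drawn at 1 + k1 r^2 times it, then the intrinsics apply), "extrinsics" (4x4, takes a point from world to camera coordinates); the wrist camera has in their place "mount" (4x4, takes a point from camera to tool coordinates, whose origin is the TCP and whose axes are the flange's). Camera axes: x right, y up, looking along -z (the intrinsics and any distortion apply to the point x, -y, -z); pixel columns grow to the right and rows downward; lengths in mm; the calibration is good to about 2 mm. A picture is of the moment at which its call begins: read the wrist's pose just before it. camera_params takes no time and is no camera call.
- arm.close_job(): hands the job in; it is judged then, once.
Trained networks look in the newest picture that a camera, given by its name, has taken for a name from the list of things; names that differ only in an ending like _2 or _b are one class to them, and where a whole thing is asked for, a point or a joint stands for the part that bears it (a point fixed in the world has none). Each returns a list of dicts, best first, with "score" (0 to 1); they miss things now and then, are a little off and sometimes report something else, mostly with a low value. They report only what shows in the picture. A call takes as long as a camera call. They do not tell look-alikes from the thing itself.
- arm.trace(name, camera): "region" (384x512 bool, what is visible of it).
- arm.mark_of(name, camera): "location" ([x, y, z] in mm, in world coordinates, good to about 4 mm: a listed point, or the origin of a listed thing).
The state is a dict: "time_s": time; "joint_pos": joint angles; "qd": joint speeds; "joint_torque": joint torques, N m; "eef_pos": TCP position; "tool_rot": TCP orientation; "force": force on the tool from outside, world axes, zero at the start; "torque": the same for the moment, N m; "finger_gap": finger opening in mm; "grasp_force": force on a finger pad.
Only numpy, scipy, OpenCV 4.12 (cv2) and the standard library are available. Lean on these libraries where they do the work, as an engineer would, in place of code of your own. Each camera call takes 0.05 s, during which the arm holds its last target. There are 200 camera calls.

TASK

First turn the preheater off by swinging the heat lever on the control unit fully back to its OFF stop (the left end). With it off, load every power module lying on the bench onto the hot plate, one to a bay, any module in any bay, long side square to the back fence, right way up, and pushed flush against both the back fence and the stop on the bay's left. When all are in, swing the heat lever round until it is in line with the red pointer, without moving the pointer, and let go; leave the other things on the bench where they are.

Things in the scene. Friction and masses are not known exactly. Their poses are not given: they have to be found in the camera images.
- module0: power module: flat green base board 90 x 55 x 12 mm (long side along its x) with a black transformer block, 26 x 26 mm and 24 mm tall, standing on the middle of it (total height 36 mm; the block is a good grip; the other parts on the board are under 3 mm tall); origin: centre of the underside. All alike; some may be absent
- module1: power module: flat green base board 90 x 55 x 12 mm (long side along its x) with a black transformer block, 26 x 26 mm and 24 mm tall, standing on the middle of it (total height 36 mm; the block is a good grip; the other parts on the board are under 3 mm tall); origin: centre of the underside. All alike; some may be absent
- module2: power module: flat green base board 90 x 55 x 12 mm (long side along its x) with a black transformer block, 26 x 26 mm and 24 mm tall, standing on the middle of it (total height 36 mm; the block is a good grip; the other parts on the board are under 3 mm tall); origin: centre of the underside. All alike; some may be absent
- module3: power module: flat green base board 90 x 55 x 12 mm (long side along its x) with a black transformer block, 26 x 26 mm and 24 mm tall, standing on the middle of it (total height 36 mm; the block is a good grip; the other parts on the board are under 3 mm tall); origin: centre of the underside. All alike; some may be absent
- bay0 (a point): bay 0, counted from the left (+y) end: point on the hot plate's top (30 mm above the bench) under the centre of a module that is fully home in this bay, its long side along x. x axis points square at the back fence, whose face is 45 mm ahead; y axis points at the bay's stop, whose face is 27.5 mm to the left
- bay1 (a point): bay 1, counted from the left (+y) end: point on the hot plate's top (30 mm above the bench) under the centre of a module that is fully home in this bay, its long side along x. x axis points square at the back fence, whose face is 45 mm ahead; y axis points at the bay's stop, whose face is 27.5 mm to the left
- bay2 (a point): bay 2, counted from the left (+y) end: point on the hot plate's top (30 mm above the bench) under the centre of a module that is fully home in this bay, its long side along x. x axis points square at the back fence, whose face is 45 mm ahead; y axis points at the bay's stop, whose face is 27.5 mm to the left
- bay3 (a point): bay 3, counted from the left (+y) end: point on the hot plate's top (30 mm above the bench) under the centre of a module that is fully home in this bay, its long side along x. x axis points square at the back fence, whose face is 45 mm ahead; y axis points at the bay's stop, whose face is 27.5 mm to the left
- preheater: preheater, fixed: dark flat plate 150 (x) x 360 (y) mm, top 30 mm above the bench, with four bays 85 mm apart. Back fence and stops are aluminium strips 10 mm high; stops are 8 mm wide, 70 mm long; 22 mm are free between a seated module and the next stop on its right; 48 mm of plate in front of it. Origin: centre of the underside
- heat_lever (a joint): angle of the heat lever, rad: 0 = OFF, against its end stop (the left end of its swing seen from the robot), growing counter-clockwise seen from above, up to 1.75. It turns about a vertical pivot on top of the white control unit (160 x 190 x 42 mm, fixed) and stays where it is left
- set_pointer (a joint): angle of the flat red set-point pointer, rad, about the same pivot and on the same scale as the heat lever: where they are equal, the lever lies in line over the pointer. Stiff; not to be moved
- lever_knob (a point): centre of the top of the lever's upright black knob (22 mm across, upper 38 mm clear above the lever's bar, top 98 mm above the bench), 85 mm from the pivot; x axis points from the pivot along the lever, z up
- lever_hinge (a point): the lever's pivot axis, 56 mm above the bench; same axes as lever_knob
- pointer_tip (a point): tip of the flat red pointer, 115 mm from the pivot, 46 mm above the bench; x axis points from the pivot along the pointer
- flux_jar: small round jar, 46 mm across, 50 mm tall, white lid; origin at the centre of its underside; a bystander
- solder_spool: metal spool standing on its flange, 60 mm across, 39 mm tall; origin at the centre of its underside; a bystander
- screwdriver: screwdriver lying flat, 170 mm long; its x axis runs along it towards the blade; a bystander
- parts_tray: open grey tray 100 x 80 x 30 mm with one divider; origin at the centre of its underside; a bystander
- meter: yellow hand-held multimeter lying flat, 150 x 75 x 35 mm; origin at the centre of its underside; a bystander
- spray_can: upright spray can, 60 mm across, 150 mm tall; origin at the centre of its underside; a bystander
Mind the look-alikes: they are no part of the job. Leave any purple or yellow look-alike of the module1 alone.

How it is judged:
By the outcome, as a careful person would: the job done as asked, in the order asked, and still so for the second after the job is handed in, with the robot touching nothing.
Of module0, module1, module2, module3 only 3 to 4 are there at a start; the rules pass over those that are not, and their reading is None.
At some moment in a run one of module0, module1, module2, module3 may be knocked a few centimetres aside while the robot is not near it.
Once in a run the grip may slacken for a moment while it holds something.
It also fails if it takes over 210 s, if anything falls off the work surface, if the arm or the gripper's body presses on something with over 40 N, if the wrist force passes 120 N, or if a joint passes its speed limit or range.

## Working session

There is one attempt and no reset: what is moved stays moved. The work goes in short steps, Python scripts to look and compute and a tool call to move; the robot and the scene stay as the last step left them, time stands still between calls to the robot, and variables do not carry over. Pictures are saved under pics/ and viewed, at most 14 in all, crops included, and the job is handed in when it is done.

Besides the shell and the picture viewer there is one more tool, called after "Call:" as name(argument=value, ...), one argument or row to a line, values as JSON. drive_tool: Moves the arm, as the interface text tells. Its arguments: {"type":"object","properties":{"deltas":{"type":"string"},"newtons":{"type":"number"}},"required":["deltas"]}

```bash
ls; mkdir -p pics; cat > h.py <<'E'
from cell import arm
import numpy as np, cv2
from scipy.spatial.transform import Rotation as R
def params(cam, st=None):
    p=arm.camera_params(cam); K=np.array(p["camera_matrix"]);k1=p["k1"]
    if cam=="wrist":
        M=np.array(p["mount"]); T=np.eye(4);T[:3,:3]=R.from_quat(st["tool_rot"]).as_matrix();T[:3,3]=st["eef_pos"]
        C=T@M
    else: C=np.linalg.inv(np.array(p["extrinsics"]))
    return K,k1,C
def shot(cam):
    st=arm.observe(); img,d=arm.read_camera(cam); return img,d,params(cam,st)
def rays(uv,P):
    K,k1,C=P; uv=np.atleast_2d(np.array(uv,float))
    n=cv2.undistortPoints(uv[:,None],K,np.array([k1,0,0,0.]))[:,0]
    return np.c_[n[:,0],-n[:,1],-np.ones(len(n))]
def cloud(uv,d,P):
    uv=np.atleast_2d(np.array(uv)).astype(int); z=d[uv[:,1],uv[:,0]]
    r=rays(uv,P)*z[:,None]; C=P[2]; return r@C[:3,:3].T+C[:3,3]
def onz(uv,z,P):
    r=rays(uv,P)@P[2][:3,:3].T; o=P[2][:3,3]; return o+r*((z-o[2])/r[:,2])[:,None]
def proj(X,P):
    K,k1,C=P; X=np.atleast_2d(X); c=(X-C[:3,3])@C[:3,:3]; q=np.c_[c[:,0],-c[:,1],-c[:,2]]
    return cv2.projectPoints(q[:,None],np.zeros(3),np.zeros(3),K,np.array([k1,0,0,0.]))[0][:,0]
E
python3 - <<'E'
from h import *
for c in ["scene","side"]:
    i,d,P=shot(c); cv2.imwrite(f"pics/{c}0.png",i); np.savez(f"{c}0.npz",i=i,d=d)
    print(c,P[2].round(2).tolist(),P[0].tolist())
    for n in ["module0","lever_knob","lever_hinge","pointer_tip","bay0","bay1","bay2","bay3"]:
        print(n,[(np.round(m["location"]).tolist(),round(m["score"],2)) for m in arm.mark_of(n,c)][:6])
print(arm.camera_params("wrist"))
print(arm.observe())
E
```

```text
pics
scene [[0.08, -0.84, 0.54, 1057.17], [1.0, 0.07, -0.05, -32.75], [0.0, 0.54, 0.84, 937.45], [0.0, 0.0, 0.0, 1.0]] [[363.0497777981876, 0.0, 253.22939189769218], [0.0, 363.0497777981876, 191.56966709480474], [0.0, 0.0, 1.0]]
module0 [([535.0, -377.0, 1.0], 0.82), ([277.0, -353.0, 2.0], 0.82), ([430.0, -312.0, 0.0], 0.75), ([450.0, -163.0, -2.0], 0.72), ([434.0, 26.0, 2.0], 0.7)]
lever_knob [([411.0, 306.0, 95.0], 0.52), ([432.0, -309.0, 2.0], 0.23)]
lever_hinge [([489.0, 320.0, 56.0], 0.48)]
pointer_tip [([374.0, 340.0, 46.0], 0.49)]
bay0 [([639.0, -87.0, 30.0], 0.98), ([658.0, 86.0, 35.0], 0.72), ([635.0, -168.0, 32.0], 0.7), ([433.0, -313.0, 0.0], 0.52)]
bay1 [([639.0, -87.0, 30.0], 0.98), ([658.0, 86.0, 35.0], 0.72), ([635.0, -168.0, 32.0], 0.7), ([433.0, -313.0, 0.0], 0.52)]
bay2 [([639.0, -87.0, 30.0], 0.98), ([658.0, 86.0, 35.0], 0.72), ([635.0, -168.0, 32.0], 0.7), ([433.0, -313.0, 0.0], 0.52)]
bay3 [([639.0, -87.0, 30.0], 0.98), ([658.0, 86.0, 35.0], 0.72), ([635.0, -168.0, 32.0], 0.7), ([433.0, -313.0, 0.0], 0.52)]
side [[-0.97, 0.15, -0.19, 249.56], [-0.24, -0.65, 0.72,
[... 1536 characters left out ...]
}
{'time_s': 0.9, 'joint_pos': array([-1.16190111e+00,  2.63855544e-01,  1.60399103e+00,  2.57383829e-05,
        1.27370051e+00, -3.68975819e-02]), 'qd': array([-0.00138043,  0.00026009, -0.0014843 , -0.00036921, -0.00011906,
        0.00108656]), 'joint_torque': array([-6.87494667e-04, -5.02042902e+01, -3.57265842e+01,  7.30467564e-02,
        1.82105508e-02,  1.38110178e-05]), 'eef_pos': array([ 291.04941986, -609.02825948,  238.74056277]), 'tool_rot': array([9.75262109e-01, 2.21051618e-01, 1.63068081e-05, 2.01162469e-05]), 'force': array([-1.17224056,  0.30009498,  0.65472549]), 'torque': array([-0.04753596, -0.00283892, -0.03093044]), 'grasp_force': 0.0, 'finger_gap': 87.64775206051196}
```

View pics/scene0.png

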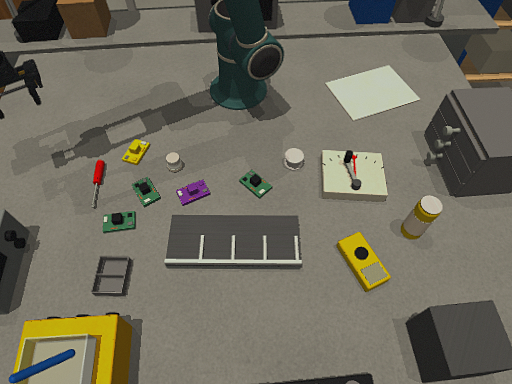

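View pics/side0.png

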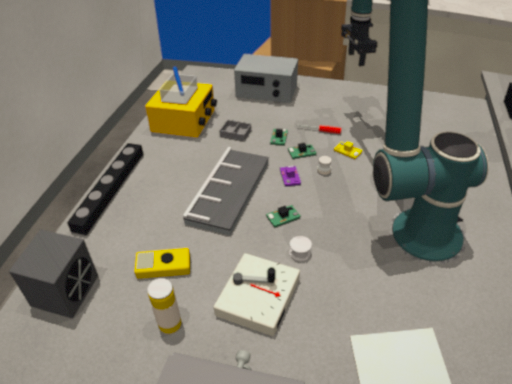

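Scene picture: the green modules are at (146,190), (119,221) and (255,183), so three are present. The look-alikes are purple at (193,191) and yellow at (136,151). The lever knob is at (347,157) with its pivot at (356,184), and the red pointer tip is at about (354,155). The side picture shows the same layout. Next I'll measure the poses from both views.

```bash
cat >> h.py <<'E'
def green(img,d,P):
    "modules: list of (centre of rect of green board cloud, long-axis yaw deg, size, mean z)"
    hsv=cv2.cvtColor(img,cv2.COLOR_BGR2HSV)
    m=cv2.inRange(hsv,(40,70,30),(85,255,255)); m=cv2.morphologyEx(m,cv2.MORPH_CLOSE,np.ones((5,5)))
    n,l,s,_=cv2.connectedComponentsWithStats(m); out=[]
    for k in range(1,n):
        if s[k,4]<120: continue
        v,u=np.nonzero(l==k); X=cloud(np.c_[u,v],d,P)
        zt=np.median(X[:,2]); 
        pts=X[abs(X[:,2]-zt)<5][:,:2]
        if len(pts)<50: continue
        (c,(w,h),a)=cv2.minAreaRect(pts.astype(np.float32))
        if w<h: a+=90
        out.append((np.round(c,1).tolist(),round((a+90)%180-90,1),np.round([max(w,h),min(w,h)],1).tolist(),round(float(zt),1),np.round([u.mean(),v.mean()]).tolist()))
    return out
E
python3 - <<'E'
from h import *
for c in ["scene","side"]:
    f=np.load(f"{c}0.npz"); P=params(c)
    for g in green(f["i"],f["d"],P): print(c,g)
    i=f["i"]; u0,v0=(250,135) if c=="scene" else (205,245)
    cv2.imwrite(f"pics/crop_{c}.png",0*i)if 0 else None
f=np.load("scene0.npz")["i"]; a=cv2.resize(f[135:215,80:280],None,fx=4,fy=4,interpolation=2)
b=cv2.resize(f[140:210,300:400],None,fx=4,fy=4,interpolation=2)
cv2.imwrite("pics/mods.png",np.vstack([a,np.pad(b[:,:],((0,0),(0,400),(0,0)))]))
E
```

```text
scene ([82.6, -30.1], 23.4, [253.9, 10.8], 259.8, [238.0, 54.0])
scene ([434.5, 28.9], 40.0, [91.1, 56.1], 12.5, [255.0, 184.0])
scene ([436.0, -307.2], 28.4, [91.9, 54.5], 12.7, [146.0, 192.0])
scene ([534.8, -378.6], -86.4, [89.5, 57.1], 12.0, [119.0, 222.0])
side ([157.7, 24.3], 0.7, [75.8, 27.2], 518.2, [406.0, 72.0])
side ([530.5, -372.4], -86.3, [82.3, 50.3], 15.6, [278.0, 138.0])
side ([432.8, -303.6], 30.6, [89.2, 51.8], 14.5, [302.0, 152.0])
side ([-21.7, 56.0], 23.5, [131.5, 10.8], 268.6, [454.0, 178.0])
side ([6.8, 42.1], -10.8, [128.8, 51.8], 94.9, [421.0, 214.0])
side ([431.9, 30.0], 40.4, [89.4, 54.4], 13.8, [284.0, 217.0])
```

View pics/mods.png

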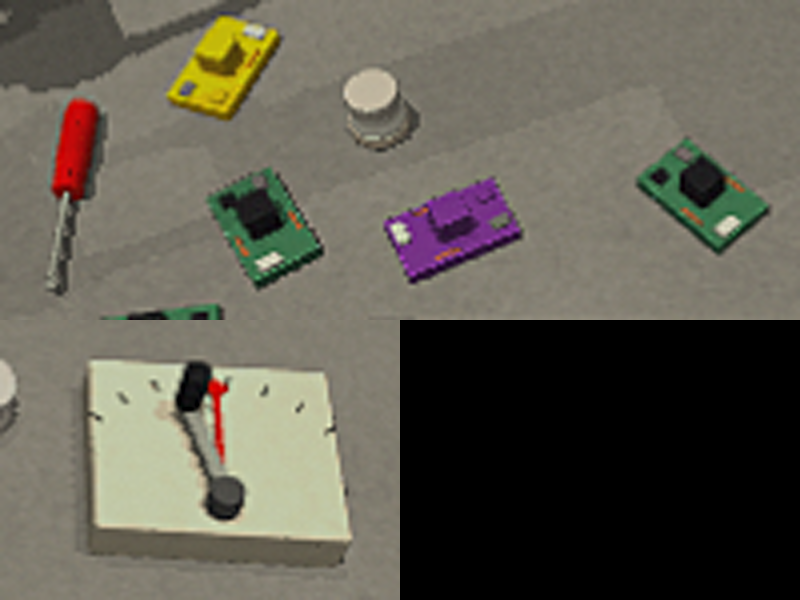

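Both views agree: three green modules at board height of about 12 mm, and the fence yaw is about -5°. I'm choosing those three, and the crop confirms they are green and upright. I'll go to the lever first.

Call:
drive_tool(
  deltas="0.25 0.43 0 0 0 1 40;0.25 0.43 0 0 0 1 40;0.25 0.43 0 0 0 1 40;0.25 0.43 0 0 0 1 40;0.25 0.43 0 0 0 1 40;0.25 0.43 0 0 0 1 40;0.25 0.43 0 0 0 1 40;0.25 0.43 0 0 0 1 40",
  newtons=20,
)

```text
time_s: 1.7
eef_pos: [491.8, -263.2, 239.1]
tool_rot: [0.8, 0.6, 0.0, 0.0]
force: [1.8, -0.7, -0.4]
finger_gap: 39.9
grasp_force: 0.0
```

Call:
drive_tool(
  deltas="0 0.36 0 0 0 1 40;0 0.36 0 0 0 1 40;0 0.36 0 0 0 1 40;0 0.36 0 0 0 1 40;0 0.36 0 0 0 1 40;0 0.36 0 0 0 1 40;0 0.36 0 0 0 1 40;0 0.36 0 0 0 1 40",
)

```text
time_s: 2.5
eef_pos: [490.9, 24.4, 239.0]
tool_rot: [0.486, 0.874, 0.0, 0.0]
force: [-0.3, 0.3, -0.6]
finger_gap: 39.9
grasp_force: 0.0
```

Call:
drive_tool(
  deltas="-0.1 0.35 0 0 0 1 40;-0.1 0.35 0 0 0 1 40;-0.1 0.35 0 0 0 1 40;-0.1 0.35 0 0 0 1 40;-0.1 0.35 0 0 0 1 40;-0.1 0.35 0 0 0 1 40;-0.1 0.35 0 0 0 1 40;-0.1 0.35 0 0 0 1 40",
)

```text
time_s: 3.3
eef_pos: [410.5, 304.4, 239.1]
tool_rot: [0.089, 0.996, 0.0, 0.0]
force: [0.5, -0.0, 1.0]
finger_gap: 40.0
grasp_force: 0.0
```

```bash
python3 - <<'E'
from h import *
s=arm.observe();print(s["eef_pos"],s["tool_rot"],s["joint_pos"].round(2))
i,d,P=shot("wrist"); cv2.imwrite("pics/w1.png",i); np.savez("w1.npz",i=i,d=d)
for n in ["lever_knob","lever_hinge","pointer_tip"]: print(n,[(np.round(m["location"],1).tolist(),round(m["score"],2)) for m in arm.mark_of(n,"wrist")])
E
```

```text
[410.48065033 304.44075953 239.05381775] [8.89213819e-02 9.96038551e-01 2.54988960e-04 3.56363236e-04] [ 0.59 -0.05  1.95 -0.    1.24 -0.8 ]
lever_knob [([407.9, 302.3, 96.9], 0.75)]
lever_hinge [([490.5, 323.0, 54.1], 0.78), ([407.4, 304.4, 96.0], 0.38)]
pointer_tip [([380.5, 343.1, 46.4], 0.9)]
```

View pics/w1.png

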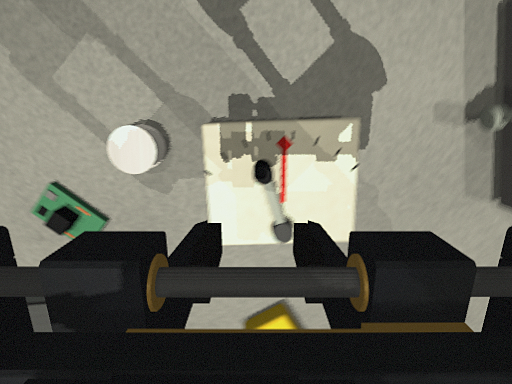

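Wrist picture: knob at (263,171), pivot at (282,232), red pointer from (283,200) to its tip at (284,143). I'll measure the pointer line and the knob centre.

```bash
cat >> h.py <<'E'
def dial(img,d,P):
    hsv=cv2.cvtColor(img,cv2.COLOR_BGR2HSV)
    m=(cv2.inRange(hsv,(0,150,60),(8,255,255))|cv2.inRange(hsv,(172,150,60),(180,255,255)))>0
    v,u=np.nonzero(m); X=onz(np.c_[u,v],46,P); k=(abs(X[:,0]-430)<90)&(abs(X[:,1]-320)<110); X=X[k]
    vx,vy,x0,y0=cv2.fitLine(X[:,:2].astype(np.float32),cv2.DIST_HUBER,0,.01,.01).ravel()
    C=cloud(np.argwhere(d>0)[:,::-1],d,P)
    K=C[(abs(C[:,2]-98)<5)&(abs(C[:,0]-440)<120)&(abs(C[:,1]-320)<120)]
    H=C[(abs(C[:,2]-62)<8)&(abs(C[:,0]-490)<20)&(abs(C[:,1]-321)<20)]
    kc=np.array(cv2.minEnclosingCircle(K[:,:2].astype(np.float32))[0]) if len(K) else None
    print("red n",len(X),"line at",x0.round(1),y0.round(1),"ang",np.degrees(np.arctan2(vy,vx)).round(2),"x range",X[:,0].min().round(1),X[:,0].max().round(1))
    print("knob",kc,K.mean(0) if len(K) else None,len(K),"hinge",H.mean(0) if len(H) else None,len(H))
    return
E
python3 - <<'E'
from h import *
f=np.load("w1.npz"); dial(f["i"],f["d"],params("wrist",arm.observe()))
f=np.load("scene0.npz"); dial(f["i"],f["d"],params("scene"))
E
```

```text
red n 240 line at 412.0 333.9 ang -11.03 x range 377.0 455.4
knob [407.42379761 306.52056885] [406.8911229  306.56511445  98.0373302 ] 332 hinge [488.33156462 316.64774365  61.8555318 ] 424
red n 43 line at 411.2 336.3 ang -9.49 x range 378.8 451.4
knob [408.34674072 308.23620605] [408.60778158 307.96753185  97.57234194] 39 hinge [490.85213929 318.53511618  61.56416811] 77
```

Call:
drive_tool(
  deltas="-0.03 0.02 -0.3 0 0 1 40;0 0 -0.45 0 0 1 40;0 0 -0.45 0 0 1 40;0 0 -0.45 0 0 0 40;0 0 -0.07 0 0 0 40;0 0 0 0 0 0 15;0 0 0 0 0 0 15;0 0 0 0 0 0 15",
  newtons=20,
)

```text
time_s: 4.3
eef_pos: [409.9, 306.1, 69.3]
tool_rot: [-0.065, 0.998, 0.001, 0.002]
force: [-0.1, 0.8, -0.8]
finger_gap: 21.2
grasp_force: 20.0
```

Call:
drive_tool(
  deltas="-0.008 0.089 0 0 0 -1 15;0.001 0.089 0 0 0 -1 15;0.01 0.088 0 0 0 -1 15;0.019 0.087 0 0 0 -1 15;0.028 0.084 0 0 0 -1 15;0.037 0.081 0 0 0 -1 15;0.045 0.077 0 0 0 -1 15;0.053 0.071 0 0 0 -1 15",
)

```text
time_s: 5.1
eef_pos: [427.5, 371.9, 69.3]
tool_rot: [0.348, 0.938, 0.0, 0.001]
force: [-1.0, -4.4, 3.5]
finger_gap: 21.1
grasp_force: 20.0
```

Call:
drive_tool(
  deltas="0.029 0.033 0 0 0 -0.5 15;0.031 0.032 0 0 0 -0.5 15;0.033 0.03 0 0 0 -0.5 15;0.034 0.028 0 0 0 -0.5 15;0 0 0 0 0 0 15;0 0 0 0 0 0 15;0 0 0 0 0 0 15;0 0 0 0 0 0 15",
)

```text
time_s: 5.9
eef_pos: [440.5, 384.5, 69.2]
tool_rot: [0.442, 0.897, 0.001, 0.001]
force: [-2.2, -3.9, 6.0]
finger_gap: 21.4
grasp_force: 20.0
```

Call:
drive_tool(
  deltas="0.036 0.027 0 0 0 -0.5 15;0.036 0.026 0 0 0 -0.5 15;0.037 0.025 0 0 0 -0.5 15;0 0 0 0 0 0 15;0 0 0 0 0 0 15;0 0 0 0 0 0 15;0 0 0 0 0 0 15;0 0 0 0 0 0 15",
)

```text
time_s: 6.7
eef_pos: [448.3, 389.9, 68.9]
tool_rot: [0.51, 0.86, -0.003, -0.001]
force: [-8.5, -9.0, 15.7]
finger_gap: 20.9
grasp_force: 20.0
```

Call:
drive_tool(
  deltas="0.037 0.022 0 0 0 0 15;0.02 0.012 0 0 0 0 15;0 0 0 0 0 0 15;0 0 0 0 0 0 15;0 0 0 0 0 0 15;0 0 0 0 0 0 15;0 0 0 0 0 0 15;0 0 0 0 0 0 15",
)

```text
time_s: 7.5
eef_pos: [448.5, 390.0, 68.4]
tool_rot: [0.51, 0.86, -0.009, -0.004]
force: [-24.2, -17.4, 28.4]
finger_gap: 21.4
grasp_force: 19.8
```

Call:
drive_tool(
  deltas="0 0 0 0 0 0 45;0 0 0 0 0 0 45;0 0 0 0 0 0 45;0 0 0.3 0 0 0 45;0 0 0.45 0 0 0.5 45;0 0 0.45 0 0 0.5 45;0 0 0.45 0 0 0.5 45;0 -0.1 0 0 0 0.4 45",
)

```text
time_s: 8.3
eef_pos: [460.3, 389.3, 241.8]
tool_rot: [0.421, 0.907, 0.008, 0.004]
force: [0.7, -0.1, 0.5]
finger_gap: 45.4
grasp_force: 0.0
```

Call:
drive_tool(
  deltas="0 -0.45 0 0 0 0 45;0 -0.45 0 0 0 0 45;0 -0.45 0 0 0 0 45;0 -0.45 0 0 0 0 45;-0.05 -0.45 0 0 0 0 45;-0.05 -0.45 0 0 0 0 45;-0.05 -0.45 0 0 0 0 45;-0.05 -0.4 0 0 0 0 45",
)

```text
time_s: 9.1
eef_pos: [436.5, 28.3, 233.0]
tool_rot: [0.423, 0.906, 0.001, 0.002]
force: [0.9, 0.5, 0.3]
finger_gap: 45.1
grasp_force: 0.0
```

```bash
cat >> h.py <<'E'
def mods(i,d,P):
    for g in green(i,d,P):
        if abs(g[3]-13)<25: print(g)
def pose():
    s=arm.observe(); m=R.from_quat(s["tool_rot"]).as_matrix()
    print("t",round(s["time_s"],1),"tcp",s["eef_pos"].round(1),"ytool deg",np.degrees(np.arctan2(m[1,1],m[0,1])).round(2),"zt",m[:,2].round(3),"j",s["joint_pos"].round(2))
E
python3 - <<'E'
from h import *
pose(); i,d,P=shot("wrist"); cv2.imwrite("pics/w2.png",i); mods(i,d,P)
for c in ["scene","side"]: i,d,P=shot(c); print(c); np.savez(f"{c}1.npz",i=i,d=d); dial(i,d,P); mods(i,d,P)
E
```

```text
t 9.1 tcp [436.5  28.3 233. ] ytool deg 40.0 zt [ 0.004 -0.    -1.   ] j [ 0.01 -0.2   2.09 -0.    1.24 -0.69]
([97.6, -18.5], 75.0, [50.2, 19.5], 10.4, [11.0, 13.0])
([433.7, 23.3], 40.1, [86.4, 54.0], 13.0, [252.0, 165.0])
scene
red n 47 line at 417.1 335.0 ang -11.76 x range 379.1 458.6
knob [447.24008179 393.58056641] [448.42008585 392.08510853  97.27717773] 41 hinge [491.63730017 321.5604011   61.14219164] 83
([434.8, 28.4], 39.6, [90.8, 55.6], 12.5, [255.0, 184.0])
([434.9, -307.9], 28.6, [92.1, 54.4], 12.7, [146.0, 192.0])
([534.4, -377.7], -83.6, [89.5, 57.1], 12.1, [119.0, 222.0])
side
red n 42 line at 408.7 334.5 ang -11.7 x range 377.8 450.4
knob [444.81433105 393.12109375] [444.03544152 393.67546956  98.87083176] 63 hinge [486.57423079 323.96037865  61.87276773] 100
([431.1, -299.2], 35.5, [91.3, 46.2], 14.7, [303.0, 152.0])
([432.4, 29.1], 43.3, [90.8, 57.9], 13.8, [284.0, 217.0])
```

View pics/w2.png

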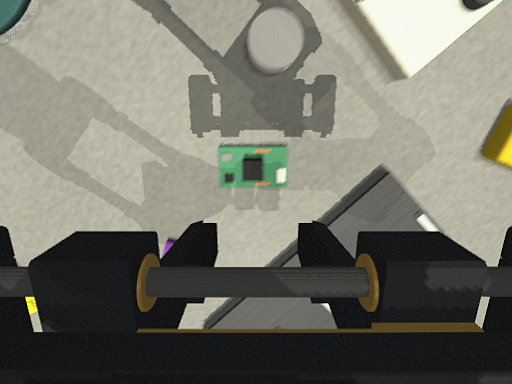

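The picture shows the green module at (252,165), square to the fingers. I'll check its block centre from depth.

```bash
cat >> h.py <<'E'
def block(d,P,near,r=35,z0=30,z1=42):
    C=cloud(np.argwhere(d>0)[:,::-1],d,P); k=(C[:,2]>z0)&(C[:,2]<z1)&(np.hypot(C[:,0]-near[0],C[:,1]-near[1])<r); C=C[k]
    if len(C)<10: print("none"); return
    c,wh,a=cv2.minAreaRect(C[:,:2].astype(np.float32)); print("block",np.round(c,1),np.round(wh,1),round(a,1),"z",np.median(C[:,2]).round(1),len(C))
E
python3 - <<'E'
from h import *
i,d,P=shot("wrist"); block(d,P,(434,27)); print([np.round(m["location"],1) for m in arm.mark_of("module0","wrist")])
for c in ["scene1","side1"]: f=np.load(c+".npz"); block(f["d"],params(c[:-1]),(434,27))
E
```

```text
block [434.   25.1] [24.9 25.2] 39.8 z 36.8 438
[array([429.6,  26.2,   2.5])]
block [434.7  27.8] [26.8 26. ] 44.8 z 35.8 73
block [433.9  28.6] [26.1 30.2] 33.0 z 37.2 68
```

Call:
drive_tool(
  deltas="-0.025 -0.02 -0.45 0 0 0 45;0 0 -0.45 0 0 0 45;0 0 -0.45 0 0 0 45;0 0 -0.45 0 0 0 45;0 0 -0.3 0 0 0 45;0 0 -0.08 0 0 0 45;0 0 0 0 0 0 10;0 0 0 0 0 0 10",
  newtons=40,
)

```text
time_s: 10.15
eef_pos: [434.6, 29.5, 14.5]
tool_rot: [0.422, 0.907, 0.0, 0.001]
force: [-0.7, -0.0, -0.7]
finger_gap: 31.1
grasp_force: 1.0
```

Call:
drive_tool(
  deltas="0 0 0 0 0 0 10;0 0 0 0 0 0 10;0 0 0.2 0 0 0 10;0 0 0.4 0 0 -1 10;0 0 0.4 0 0 -1 10;0 0 0 0 0 -1 10;0 0 0 0 0 -1 10;0 0 0 0 0 -1 10",
)

```text
time_s: 10.95
eef_pos: [433.5, 28.2, 114.3]
tool_rot: [0.645, 0.764, 0.0, 0.0]
force: [0.5, 0.7, -1.3]
finger_gap: 25.9
grasp_force: 40.0
```

```bash
python3 - <<'E'
from h import *
pose()
# fence / stops from depth: scene & side
for c in ["scene","side"]:
    f=np.load(c+"1.npz"); d=f["d"]; P=params(c); C=cloud(np.argwhere(d>0)[:,::-1],d,P)
    k=(C[:,2]>36)&(C[:,2]<48)&(C[:,0]>560)&(C[:,0]<760)&(C[:,1]>-260)&(C[:,1]<160); C=C[k]
    b=C[C[:,0]>C[:,0].max()-60] 
    # rotate by 5.2 deg into plate axes
    for yaw in (-5.2,):
        a=np.radians(yaw); ex=np.array([np.cos(a),np.sin(a)]); ey=np.array([-np.sin(a),np.cos(a)])
        X=C[:,:2]@ex; Y=C[:,:2]@ey
        F=X>X.max()-14
        vx,vy,x0,y0=cv2.fitLine(C[F][:,:2].astype(np.float32),cv2.DIST_HUBER,0,.01,.01).ravel()
        print(c,"fence ang",np.degrees(np.arctan2(vx*np.sign(vy),abs(vy))).round(2),"X range",np.percentile(X[F],[2,50,98]).round(1),"z",np.median(C[F][:,2]).round(1),"Yrange",Y[F].min().round(1),Y[F].max().round(1))
        S=Y[~F]; S=np.sort(S); g=np.split(S,np.nonzero(np.diff(S)>15)[0]+1)
        print([(np.median(q).round(1),q.min().round(1),q.max().round(1),len(q)) for q in g if len(q)>8])
E
```

```text
t 10.9 tcp [433.5  28.2 114.3] ytool deg 9.71 zt [ 0.001 -0.    -1.   ] j [ 0.01 -0.08  2.22 -0.    1.   -0.16]
scene fence ang 5.21 X range [691.3 697.5 702.7] z 39.6 Yrange -171.4 188.8
[(np.float64(-76.4), np.float64(-80.7), np.float64(-72.2), 76), (np.float64(8.6), np.float64(4.6), np.float64(12.6), 73), (np.float64(94.4), np.float64(91.5), np.float64(97.6), 70), (np.float64(178.8), np.float64(174.6), np.float64(182.8), 69)]
side fence ang 5.38 X range [688.4 693.3 700.8] z 41.5 Yrange -175.4 189.0
[(np.float64(-69.7), np.float64(-168.2), np.float64(47.8), 169), (np.float64(93.3), np.float64(70.8), np.float64(129.7), 81), (np.float64(177.8), np.float64(167.0), np.float64(188.6), 79)]
```

Call:
drive_tool(
  deltas="0.4 -0.07 0 0 0 -1 10;0.4 -0.07 0 0 0 -1 10;0.4 -0.07 0 0 0 -0.54 10;0.4 -0.07 0 0 0 0 10;0.43 -0.06 0 0 0 0 10;0 0 -0.3 0 0 0 10;0 0 -0.2 0 0 0 10;0 0 0 0 0 0 10",
)

```text
time_s: 11.75
eef_pos: [633.0, -5.8, 59.4]
tool_rot: [0.739, 0.674, -0.003, -0.003]
force: [-1.1, 0.9, -1.5]
finger_gap: 25.7
grasp_force: 40.0
```

```bash
cat >> h.py <<'E'
a_=np.radians(-5.25); ex=np.array([np.cos(a_),np.sin(a_)]); ey=np.array([-np.sin(a_),np.cos(a_)])
def strips(d,P,lo=36,hi=48,z=None):
    C=cloud(np.argwhere(d>0)[:,::-1],d,P); k=(C[:,2]>lo)&(C[:,2]<hi)&(C[:,0]>560)&(C[:,0]<760)&(C[:,1]>-260)&(C[:,1]<190); C=C[k]
    return np.c_[C[:,:2]@ex,C[:,:2]@ey,C[:,2]]
E
python3 - <<'E'
from h import *
pose(); s=arm.observe(); print("XY",s["eef_pos"][:2]@ex,s["eef_pos"][:2]@ey, s["finger_gap"],s["force"])
i,d,P=shot("wrist"); cv2.imwrite("pics/w3.png",i); np.savez("w3.npz",i=i,d=d)
E
```

```text
t 11.8 tcp [633.   -5.8  59.4] ytool deg -5.3 zt [-0.008  0.    -1.   ] j [-0.05  0.35  1.84 -0.    0.95  0.04]
XY 630.903408441239 52.18210367352476 25.741620607848414 [-1.09787141  0.89021172 -1.52840182]
```

View pics/w3.png

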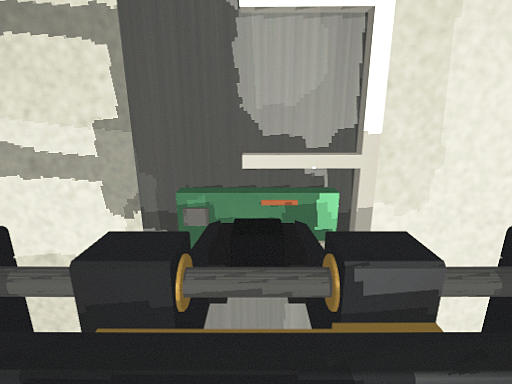

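The picture shows the held board at (258,210), parallel to bay 1's stop at (300,160) and the fence at (365,200). I'll lower it and push to the fence.

Call:
drive_tool(
  deltas="0 0 -0.08 0 0 0 10;0 0 -0.06 0 0 0 10;0.04 -0.004 0 0 0 0 10;0.04 -0.004 0 0 0 0 10;0.04 -0.004 0 0 0 0 10;0.03 -0.003 0 0 0 0 10;0 0 0 0 0 0 10;0 0 0 0 0 0 10",
)

```text
time_s: 12.6
eef_pos: [649.0, -7.3, 49.3]
tool_rot: [0.739, 0.674, -0.002, -0.002]
force: [-7.2, 0.3, 1.4]
finger_gap: 25.6
grasp_force: 40.0
```

Call:
drive_tool(
  deltas="0 0 -0.035 0 0 0 10;0.004 0.04 0 0 0 0 10;0.004 0.04 0 0 0 0 10;0.002 0.025 0 0 0 0 10;0.002 0.02 0 0 0 0 10;0 0 0 0 0 0 10;0 0 0 0 0 0 10;0 0 0 0 0 0 10",
)

```text
time_s: 13.4
eef_pos: [649.9, 3.2, 45.2]
tool_rot: [0.739, 0.674, -0.003, -0.001]
force: [-5.7, -4.9, -0.9]
finger_gap: 25.7
grasp_force: 40.0
```

Call:
drive_tool(
  deltas="0.03 0.02 0 0 0 0 10;0 0.02 0 0 0 0 10;0 0 -0.015 0 0 0 10;0 0 0 0 0 0 10;0 0 0 0 0 0 10;0 0 0 0 0 0 10;0 0 0 0 0 0 10;0 0 0 0 0 0 10",
)

```text
time_s: 14.2
eef_pos: [650.0, 3.4, 45.2]
tool_rot: [0.738, 0.674, -0.007, -0.001]
force: [-17.7, -18.3, 13.0]
finger_gap: 25.6
grasp_force: 40.0
```

```bash
python3 - <<'E'
from h import *
pose(); s=arm.observe(); print("XY",s["eef_pos"][:2]@ex,s["eef_pos"][:2]@ey, s["finger_gap"],s["force"])
E
```

```text
t 14.2 tcp [650.    3.4  45.2] ytool deg -5.21 zt [-0.013 -0.008 -1.   ] j [-0.03  0.4   1.81 -0.01  0.95  0.07]
XY 646.9249434590397 62.826967513830596 25.555129014036698 [-17.65557806 -18.30592461  13.00424946]
```

Call:
drive_tool(
  deltas="0 0 0 0 0 0 40;0 0 0 0 0 0 40;0 0 0 0 0 0 40;0 0 0.2 0 0 0 40;0 0 0.45 0 0 0 40;0 0 0.45 0 0 0 40;0 0 0.45 0 0 0 40;0 0 0.3 0 0 0 45",
)

```text
time_s: 15.0
eef_pos: [657.8, 9.7, 234.8]
tool_rot: [0.739, 0.674, 0.003, 0.002]
force: [0.3, 0.1, 0.8]
finger_gap: 44.4
grasp_force: 0.0
```

Call:
drive_tool(
  deltas="-0.27 -0.39 0 0 0 1 45;-0.27 -0.39 0 0 0 1 45;-0.27 -0.39 0 0 0 1 45;-0.27 -0.39 0 0 0 1 45;-0.27 -0.39 0 0 0 1 45;-0.27 -0.39 0 0 0 0.6 45;-0.27 -0.39 0 0 0 0 45;-0.26 -0.38 0 0 0 0 45",
)

```text
time_s: 15.8
eef_pos: [440.3, -303.4, 230.8]
tool_rot: [0.512, 0.859, -0.0, 0.001]
force: [-0.2, -0.9, 0.3]
finger_gap: 45.1
grasp_force: 0.0
```

```bash
cat >> h.py <<'E'
def plate(d,P):
    "boards seated on plate: board cloud z~42 and blocks z~66 in plate axes"
    S=strips(d,P,58,72)
    if len(S)>10:
        n=np.sort(S[:,1]); 
        for q in np.split(n,np.nonzero(np.diff(n)>20)[0]+1):
            k=S[(S[:,1]>=q[0])&(S[:,1]<=q[-1])]
            print("blk XY",((k.min(0)+k.max(0))/2).round(1)[:2],(k.max(0)-k.min(0)).round(1)[:2],len(k))
E
python3 - <<'E'
from h import *
pose(); i,d,P=shot("wrist"); mods(i,d,P); block(d,P,(435,-307))
for c in ["scene","side"]:
    i,d,P=shot(c); print(c); cv2.imwrite(f"pics/{c}2.png",i); np.savez(f"{c}2.npz",i=i,d=d); mods(i,d,P); block(d,P,(435,-307)); plate(d,P)
E
```

```text
t 15.8 tcp [ 440.3 -303.4  230.8] ytool deg 28.35 zt [ 0.002 -0.001 -1.   ] j [-0.65  0.    1.91  0.    1.22 -1.15]
([433.5, -312.5], 29.1, [85.1, 54.8], 13.0, [249.0, 168.0])
([532.0, -381.1], -84.4, [89.0, 51.6], 12.9, [282.0, 238.0])
block [ 435.2 -311. ] [25.7 25.6] 28.9 z 36.8 443
scene
([435.7, -307.9], 29.8, [91.9, 54.6], 12.7, [146.0, 192.0])
([534.0, -378.6], -85.5, [89.4, 58.4], 12.1, [119.0, 222.0])
block [ 435.1 -308.5] [29.4 25.7] 28.2 z 36.3 73
blk XY [647.1  61.5] [27.5 23.7] 97
side
([530.9, -370.6], -83.9, [78.7, 49.3], 15.4, [278.0, 138.0])
([431.3, -302.1], 27.2, [86.4, 49.1], 15.0, [302.0, 152.0])
block [ 435.9 -309.8] [26.3 31.4] 30.3 z 37.9 49
blk XY [644.2  60.8] [27.3 30.4] 72
```

```bash
python3 -c "
from h import *
pose()"
```

```text
t 15.9 tcp [ 440.1 -304.   230.5] ytool deg 28.06 zt [ 0.002 -0.001 -1.   ] j [-0.65  0.    1.91  0.    1.22 -1.14]
```

Call:
drive_tool(
  deltas="-0.05 -0.06 -0.45 0 0 0.1 45;0 0 -0.45 0 0 0 45;0 0 -0.45 0 0 0 45;0 0 -0.45 0 0 0 45;0 0 -0.28 0 0 0 45;0 0 -0.08 0 0 0 45;0 0 0 0 0 0 10;0 0 0 0 0 0 10",
  newtons=40,
)

```text
time_s: 16.75
eef_pos: [437.4, -307.5, 14.6]
tool_rot: [0.508, 0.862, 0.0, 0.001]
force: [-0.5, -0.6, 0.1]
finger_gap: 30.9
grasp_force: 0.3
```

Call:
drive_tool(
  deltas="0 0 0 0 0 0 10;0 0 0 0 0 0 10;0 0 0.2 0 0 0 10;0 0 0.4 0 0 0 10;0 0 0.4 0 0 -1 10;0 0 0 0 0 -1 10;0 0 0 0 0 -1 10;0 0 0 0 0 -1 10",
)

```text
time_s: 17.55
eef_pos: [435.6, -307.9, 114.3]
tool_rot: [0.678, 0.735, 0.0, 0.0]
force: [-0.3, -0.4, -1.3]
finger_gap: 25.4
grasp_force: 40.0
```

```bash
python3 -c "
from h import *
pose(); print(arm.observe()['finger_gap'])"
```

```text
t 17.6 tcp [ 435.6 -307.9  114.3] ytool deg 4.65 zt [ 0.001 -0.001 -1.   ] j [-0.66  0.11  2.03  0.    1.   -0.74]
25.430760506433845
```

Call:
drive_tool(
  deltas="0.275 0.31 0 0 0 -0.8 10;0.275 0.31 0 0 0 -0.8 10;0.275 0.31 0 0 0 0 10;0.275 0.31 0 0 0 0 10;0.275 0.31 0 0 0 0 10;0.275 0.31 0 0 0 0 10;0.275 0.31 0 0 0 0 10;0 0 0 0 0 0 10",
)

```text
time_s: 18.35
eef_pos: [631.1, -87.0, 113.9]
tool_rot: [0.734, 0.679, 0.001, 0.0]
force: [-0.6, -0.3, -0.8]
finger_gap: 25.6
grasp_force: 40.0
```

Call:
drive_tool(
  deltas="0 0 -0.3 0 0 0 10;0 0 -0.2 0 0 0 10;0 0 0 0 0 0 10;0 0 -0.1 0 0 0 10;0 0 0 0 0 0 10;0 0 0 0 0 0 10;0 0 0 0 0 0 10;0 0 0 0 0 0 10",
)

```text
time_s: 19.15
eef_pos: [628.7, -91.2, 54.7]
tool_rot: [0.736, 0.677, 0.0, 0.001]
force: [-0.3, -0.4, -1.4]
finger_gap: 25.7
grasp_force: 40.0
```

```bash
cat >>h.py <<'E'
def xy():
    pose(); s=arm.observe(); print("XY",(s["eef_pos"][:2]@ex).round(1),(s["eef_pos"][:2]@ey).round(1),"gap",round(s["finger_gap"],1),s["force"].round(1))
E
python3 -c "
from h import *
xy()
i,d,P=shot('wrist'); cv2.imwrite('pics/w4.png',i)"
```

```text
t 19.1 tcp [628.7 -91.2  54.7] ytool deg -4.71 zt [ 0.002 -0.    -1.   ] j [-0.18  0.36  1.85 -0.    0.94 -0.1 ]
XY 634.4 -33.2 gap 25.7 [-0.3 -0.4 -1.4]
```

View pics/w4.png

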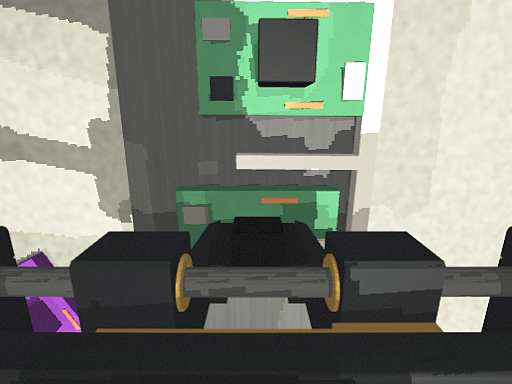

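The picture shows the first module seated against the fence at (285,60) and the second held square below stop 2 at (296,160). I'll lower and push.

Call:
drive_tool(
  deltas="0 0 -0.09 0 0 -0.09 10;0.04 -0.004 0 0 0 0 10;0.04 -0.004 0 0 0 0 10;0.04 -0.004 0 0 0 0 10;0.03 -0.003 0 0 0 0 10;0.004 0.04 0 0 0 0 10;0.004 0.04 0 0 0 0 10;0.003 0.03 0 0 0 0 10",
)

```text
time_s: 20.0
eef_pos: [641.9, -83.8, 44.7]
tool_rot: [0.739, 0.674, -0.003, -0.001]
force: [-8.4, -7.4, 6.6]
finger_gap: 25.4
grasp_force: 40.0
```

Call:
drive_tool(
  deltas="0.01 0.03 0 0 0 0 10;0 0.01 0 0 0 0 10;0 0 -0.01 0 0 0 10;0 0 0 0 0 0 10;0 0 0 0 0 0 10;0 0 0 0 0 0 10;0 0 0 0 0 0 10;0 0 0 0 0 0 10",
)

```text
time_s: 20.8
eef_pos: [642.1, -82.5, 44.7]
tool_rot: [0.738, 0.674, -0.005, 0.0]
force: [-14.7, -14.7, 12.9]
finger_gap: 25.4
grasp_force: 40.0
```

```bash
python3 -c "
from h import *
xy()"
```

```text
t 20.8 tcp [642.1 -82.5  44.7] ytool deg -5.17 zt [-0.007 -0.007 -1.   ] j [-0.16  0.39  1.82 -0.01  0.94 -0.07]
XY 646.9 -23.4 gap 25.4 [-14.7 -14.7  12.9]
```

Call:
drive_tool(
  deltas="0 0.04 0.02 0 0 0 10;0 0.03 0 0 0 0 10;0 0 0 0 0 0 10;0 0 0 0 0 0 10;0 0 0 0 0 0 10;0 0 0 0 0 0 10;0 0 0 0 0 0 10;0 0 0 0 0 0 10",
)

```text
time_s: 21.6
eef_pos: [642.2, -81.2, 45.7]
tool_rot: [0.738, 0.675, -0.007, 0.003]
force: [-11.4, -34.1, 5.1]
finger_gap: 25.9
grasp_force: 40.0
```

```bash
python3 -c "
from h import *
xy()"
```

```text
t 21.6 tcp [642.2 -81.2  45.7] ytool deg -5.09 zt [-0.006 -0.015 -1.   ] j [-0.16  0.39  1.82 -0.02  0.93 -0.06]
XY 647.0 -22.1 gap 25.9 [-11.4 -34.1   5.1]
```

Call:
drive_tool(
  deltas="0 -0.03 -0.02 0 0 0 10;0 0 0 0 0 0 40;0 0 0 0 0 0 40;0 0 0 0 0 0 40;0 0 0.2 0 0 0 40;0 0 0.45 0 0 -1 40;0 0 0.45 0 0 -1 40;0 0 0.45 0 0 -1 45",
)

```text
time_s: 22.4
eef_pos: [645.2, -72.2, 199.8]
tool_rot: [0.836, 0.549, -0.0, -0.0]
force: [1.3, 0.7, -0.3]
finger_gap: 44.5
grasp_force: 0.0
```

Call:
drive_tool(
  deltas="-0.137 -0.37 0 0 0 -1 45;-0.137 -0.37 0 0 0 -1 45;-0.137 -0.37 0 0 0 -1 45;-0.137 -0.37 0 0 0 -1 45;-0.137 -0.37 0.1 0 0 -1 45;-0.137 -0.37 0.1 0 0 -1 45;-0.137 -0.37 0.1 0 0 -1 45;-0.137 -0.37 0 0 0 -1 45",
)

```text
time_s: 23.2
eef_pos: [536.6, -370.6, 230.6]
tool_rot: [0.987, 0.162, 0.001, 0.001]
force: [0.5, 0.4, -0.3]
finger_gap: 45.1
grasp_force: 0.0
```

```bash
python3 - <<'E'
from h import *
i,d,P=shot("wrist"); mods(i,d,P); block(d,P,(533,-379))
for c in ["scene","side"]:
    i,d,P=shot(c); print(c); np.savez(f"{c}3.npz",i=i,d=d); mods(i,d,P); block(d,P,(533,-379)); plate(d,P)
pose()
E
```

```text
([533.6, -383.1], -86.2, [87.5, 54.5], 13.1, [263.0, 171.0])
block [ 534.4 -382. ] [25.8 25.9] 4.7 z 36.9 450
scene
([535.0, -378.7], -85.4, [89.8, 56.8], 12.2, [119.0, 222.0])
block [ 534.1 -376.4] [27.8 26.6] 5.4 z 35.5 87
blk XY [647.6 -23.1] [27.2 25. ] 105
blk XY [646.5  61.5] [27.7 23.7] 99
side
([530.6, -373.4], -86.7, [85.4, 50.2], 15.3, [278.0, 138.0])
block [ 534.  -378.8] [25.1 32.8] 2.6 z 37.4 41
blk XY [644.4 -25.5] [26.7 33.3] 58
blk XY [643.4  60.1] [28.4 29.8] 71
t 23.4 tcp [ 535.4 -370.9  228.6] ytool deg -71.35 zt [ 0.001 -0.    -1.   ] j [-0.64  0.23  1.67  0.    1.25  0.6 ]
```

Call:
drive_tool(
  deltas="-0.012 -0.09 -0.4 0 0 -1 45;0 0 -0.45 0 0 -1 45;0 0 -0.45 0 0 -0.35 45;0 0 -0.45 0 0 0 45;0 0 -0.31 0 0 0 45;0 0 -0.08 0 0 0 45;0 0 0 0 0 0 10;0 0 0 0 0 0 10",
  newtons=40,
)

```text
time_s: 24.15
eef_pos: [535.5, -377.1, 15.0]
tool_rot: [0.999, 0.042, 0.0, -0.0]
force: [0.9, -0.8, 0.0]
finger_gap: 31.3
grasp_force: 0.0
```

Call:
drive_tool(
  deltas="0 0 0 0 0 0 10;0 0 0 0 0 0 10;0 0 0.2 0 0 0 10;0 0 0.4 0 0 0 10;0 0 0.4 0 0 1 10;0 0 0 0 0 1 10;0 0 0 0 0 1 10;0 0 0 0 0 1 10",
)

```text
time_s: 24.95
eef_pos: [534.3, -378.2, 115.2]
tool_rot: [0.968, 0.25, 0.0, 0.0]
force: [-0.4, -0.0, -2.3]
finger_gap: 25.4
grasp_force: 40.0
```

```bash
python3 -c "
from h import *
xy()"
```

```text
t 24.9 tcp [ 534.3 -378.2  115.2] ytool deg -61.08 zt [ 0. -0. -1.] j [-0.65  0.32  1.77  0.    1.05  0.41]
XY 566.6 -327.7 gap 25.4 [-0.4 -0.  -2.3]
```

Call:
drive_tool(
  deltas="0.108 0.254 0 0 0 1 10;0.108 0.254 0 0 0 1 10;0.108 0.254 0 0 0 1 10;0.108 0.254 0 0 0 1 10;0.108 0.254 0 0 0 1 10;0.108 0.254 0 0 0 1 10;0.108 0.254 0 0 0 1 10;0.108 0.254 0 0 0 1 10",
)

```text
time_s: 25.75
eef_pos: [620.6, -173.9, 114.3]
tool_rot: [0.783, 0.622, -0.0, -0.0]
force: [0.8, 0.0, -2.5]
finger_gap: 25.6
grasp_force: 40.0
```

Call:
drive_tool(
  deltas="0 0 0 0 0 1 10;0 0 -0.1 0 0 0.3 10;0 0 -0.3 0 0 0 10;0 0 -0.2 0 0 0 10;0 0 0 0 0 0 10;0 0 0 0 0 0 10;0 0 0 0 0 0 10;0 0 0 0 0 0 10",
)

```text
time_s: 26.55
eef_pos: [622.0, -175.7, 56.5]
tool_rot: [0.74, 0.672, 0.001, 0.001]
force: [0.8, 0.2, -1.5]
finger_gap: 26.2
grasp_force: 40.0
```

```bash
python3 -c "
from h import *
xy()
i,d,P=shot('wrist'); cv2.imwrite('pics/w5.png',i)"
```

```text
t 26.6 tcp [ 622.  -175.7   56.5] ytool deg -5.54 zt [ 0.003 -0.001 -1.   ] j [-0.31  0.37  1.82  0.    0.94 -0.22]
XY 635.5 -118.0 gap 26.2 [ 0.8  0.2 -1.5]
```

View pics/w5.png

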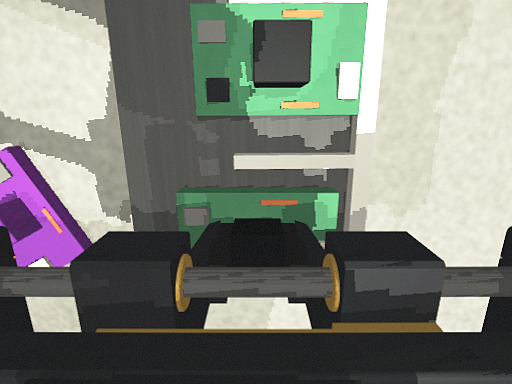

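The second module is home at (280,60), touching the fence. The third is held square below the last stop at (292,160). I'll lower and push it the same way.

Call:
drive_tool(
  deltas="0 0 -0.11 0 0 0.05 10;0.04 -0.004 0 0 0 0 10;0.04 -0.004 0 0 0 0 10;0.04 -0.004 0 0 0 0 10;0.03 -0.003 0 0 0 0 10;0.004 0.04 0 0 0 0 10;0.004 0.04 0 0 0 0 10;0.003 0.03 0 0 0 0 10",
)

```text
time_s: 27.4
eef_pos: [634.3, -169.4, 44.9]
tool_rot: [0.738, 0.674, -0.003, 0.0]
force: [-11.5, -11.7, 10.7]
finger_gap: 25.9
grasp_force: 40.0
```

Call:
drive_tool(
  deltas="0.01 0.03 0 0 0 0 10;0 0.03 0 0 0 0 10;0 0.02 0 0 0 0 10;0 0 0 0 0 0 10;0 0 0 0 0 0 10;0 0 0 0 0 0 10;0 0 0 0 0 0 10;0 0 0 0 0 0 10",
)

```text
time_s: 28.2
eef_pos: [634.7, -165.6, 45.2]
tool_rot: [0.738, 0.675, -0.006, 0.002]
force: [-14.1, -23.3, 9.7]
finger_gap: 25.8
grasp_force: 40.0
```

```bash
python3 -c "
from h import *
xy()"
```

```text
t 28.2 tcp [ 634.7 -165.6   45.2] ytool deg -5.13 zt [-0.005 -0.011 -1.   ] j [-0.29  0.4   1.8  -0.01  0.94 -0.19]
XY 647.2 -106.9 gap 25.8 [-14.1 -23.3   9.7]
```

Call:
drive_tool(
  deltas="0 -0.02 0 0 0 0 10;0 0 0 0 0 0 40;0 0 0 0 0 0 40;0 0 0 0 0 0 40;0 0 0.2 0 0 0 40;0 0 0.45 0 0 0 40;0 0 0.45 0 0 0 40;0 0 0.45 0 0 0 45",
)

```text
time_s: 29.0
eef_pos: [637.9, -158.7, 199.8]
tool_rot: [0.738, 0.674, -0.0, -0.0]
force: [0.6, 0.4, 0.2]
finger_gap: 44.4
grasp_force: 0.0
```

Call:
drive_tool(
  deltas="-0.05 0.05 0.3 0 0 0 45;-0.05 0 0.3 0 0 0 45;-0.05 0 0 0 0 0 45;0 0 0 0 0 0 45;0 0 0 0 0 0 45;0 0 0 0 0 0 45;0 0 0 0 0 0 45;0 0 0 0 0 0 45",
)

```text
time_s: 29.8
eef_pos: [622.5, -154.6, 257.4]
tool_rot: [0.739, 0.674, -0.001, -0.001]
force: [0.3, 0.8, 1.2]
finger_gap: 44.9
grasp_force: 0.0
```

```bash
python3 - <<'E'
from h import *
xy(); i,d,P=shot("wrist"); cv2.imwrite("pics/w6.png",i); np.savez("w6.npz",i=i,d=d)
for c in ["scene","side","wrist"]:
    if c!="wrist": i,d,P=shot(c)
    else: f=np.load("w6.npz"); i,d=f["i"],f["d"]; P=params("wrist",arm.observe())
    print(c); plate(d,P)
    for g in green(i,d,P):
        if 520<g[0][0]<760: print("board XY",(np.array(g[0])@ex).round(1),(np.array(g[0])@ey).round(1),g)
    if c=="scene": mods(i,d,P); dial(i,d,P)
E
```

```text
t 29.8 tcp [ 622.5 -154.6  257.4] ytool deg -5.24 zt [-0.002  0.001 -1.   ] j [-0.28  0.19  1.66  0.    1.29 -0.19]
XY 634.1 -97.0 gap 44.9 [0.3 0.8 1.2]
scene
blk XY [ 647.5 -107.5] [26.9 26.2] 101
blk XY [647.6 -22.9] [27.5 24.9] 102
blk XY [647.1  61.5] [26.9 23.7] 98
board XY 544.3 -126.5 ([530.4, -175.8], -15.7, [63.7, 17.4], 628.6, [129.0, 16.0])
board XY 558.4 -29.9 ([553.3, -80.9], -21.6, [61.9, 15.8], 629.6, [192.0, 20.0])
board XY 672.0 -101.4 ([659.9, -162.5], 73.4, [110.1, 13.2], 612.8, [140.0, 85.0])
board XY 646.4 -107.6 ([633.8, -166.3], -5.1, [90.6, 55.6], 42.3, [190.0, 243.0])
board XY 645.5 -22.5 ([640.7, -81.5], -5.3, [91.2, 55.0], 42.3, [221.0, 244.0])
board XY 646.6 61.1 ([649.5, 1.7], -5.5, [88.1, 52.1], 42.4, [252.0, 244.0])
red n 47 line at 417.1 335.0 ang -11.76 x range 379.1 458.6
knob [447.27392578 392.80001831] [448.65712595 392.1123605   98.12151171] 38 hinge [491.11389666 321.58584966  61.25748805] 79
side
blk XY [ 645.  -109.1] [25.7 32.4] 53
blk XY [644.9 -24.3] [27.7 31.8] 61
blk XY [643.5  60.7] [25.  31.8] 69
board XY 643.6 -67.8 ([634.7, -126.4], 85.0, [143.4, 84.5], 44.2, [235.0, 169.0])
board XY 644.0 60.2 ([646.8, 1.0], -6.3, [85.7, 54.4], 44.1, [220.0, 193.0])
wrist
blk XY [ 648.8 -111.2] [25.7 26.5] 468
blk XY [648.6 -26.3] [25.6 24.4] 525
blk XY [648.5  59. ] [25.5 26.7] 697
board XY 647.9 58.4 ([650.5, -1.1], -5.4, [89.2, 54.6], 43.6, [268.0, 34.0])
board XY 648.0 -26.3 ([642.9, -85.5], -5.3, [88.9, 54.8], 43.8, [268.0, 108.0])
board XY 648.2 -110.8 ([635.3, -169.6], -5.3, [89.1, 54.2], 43.8, [267.0, 175.0])
```

View pics/w6.png

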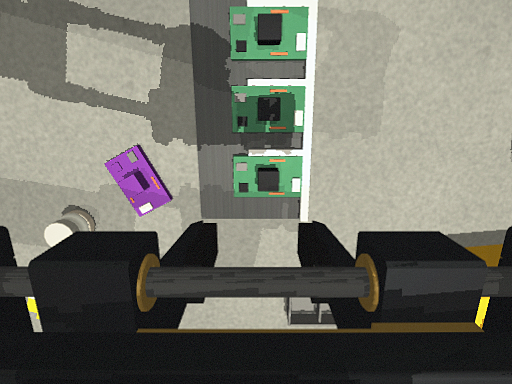

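Scene, side and wrist views agree that all three modules sit at the bays: 85 mm pitch, equal distance to the fence, yaw -5.3°. They appear at (268,34), (268,108) and (267,175) in the wrist picture. Now the lever.

Call:
drive_tool(
  deltas="-0.146 0.455 0 0 0 1 40;-0.146 0.455 0 0 0 1 40;-0.146 0.455 0 0 0 1 40;-0.146 0.455 0 0 0 1 40;-0.146 0.455 0 0 0 1 40;-0.146 0.455 0 0 0 1 40;-0.146 0.455 0 0 0 0 40;-0.146 0.455 0 0 0 0 40",
)

```text
time_s: 30.75
eef_pos: [505.3, 211.0, 259.1]
tool_rot: [0.494, 0.869, 0.0, 0.0]
force: [1.3, 1.2, 0.4]
finger_gap: 39.7
grasp_force: 0.0
```

Call:
drive_tool(
  deltas="-0.146 0.455 0 0 0 0 40;-0.146 0.455 0 0 0 0 40;-0.146 0.455 0 0 0 0 40;-0.146 0.455 0 0 0 0 40;0 0 0 0 0 0 40;0 0 0 0 0 0 40;0 0 0 0 0 0 40;0 0 0 0 0 0 40",
)

```text
time_s: 31.55
eef_pos: [448.2, 390.0, 258.7]
tool_rot: [0.495, 0.869, -0.0, 0.0]
force: [-0.3, 0.0, 0.1]
finger_gap: 39.9
grasp_force: 0.0
```

```bash
python3 - <<'E'
from h import *
pose(); i,d,P=shot("wrist"); dial(i,d,P); np.savez("w7.npz",i=i,d=d)
from scipy.optimize import least_squares
A=np.array([[427.5,371.9],[440.5,384.5],[448.4,390],[409.,306.3]])
for s in (A,A[:3]): print(least_squares(lambda c:np.hypot(*(s-c).T)-85,[490,319]).x)
E
```

```text
t 31.6 tcp [448.2 390.  258.7] ytool deg 30.66 zt [ 0. -0. -1.] j [ 0.67  0.1   1.76 -0.    1.28  0.14]
red n 336 line at 414.1 332.8 ang -10.67 x range 376.3 456.9
knob [447.65710449 390.86050415] [447.33489244 391.39544823  98.42382093] 292 hinge [489.21962644 322.46546347  62.06858815] 409
[493.18750925 317.81965005]
[492.85212584 317.54445072]
```

Call:
drive_tool(
  deltas="0 0.01 -0.45 0 0 0 40;0 0 -0.45 0 0 0 40;0 0 -0.45 0 0 0 40;0 0 -0.45 0 0 0 40;0 0 -0.1 0 0 0 40;0 0 0 0 0 0 15;0 0 0 0 0 0 15;0 0 0 0 0 0 15",
  newtons=20,
)

```text
time_s: 32.4
eef_pos: [447.3, 391.7, 70.7]
tool_rot: [0.494, 0.869, -0.001, -0.0]
force: [-4.7, -3.8, -1.0]
finger_gap: 21.2
grasp_force: 20.0
```

```bash
python3 - <<'E'
from h import *
s=arm.observe(); p=s["eef_pos"]; print(p,s["finger_gap"],s["grasp_force"])
c=np.array([492.5,318]); r=p[:2]-c; th=np.degrees(np.arctan2(r[1],r[0])); R0=np.hypot(*r); print(th,R0)
t=np.radians(np.linspace(th,168.5,9)); q=np.c_[np.cos(t),np.sin(t)]*R0
print((np.diff(q,axis=0)/100).round(3).tolist(), np.diff(t)[0]*180/np.pi/6)
E
```

```text
[447.25542114 391.67609868  70.66655337] 21.223343066307994 19.99624111689627
121.554134674871 86.45946698916742
[[-0.073, -0.05], [-0.067, -0.057], [-0.061, -0.064], [-0.054, -0.07], [-0.047, -0.075], [-0.039, -0.079], [-0.031, -0.083], [-0.022, -0.086]] 0.9780388609401879
```

Call:
drive_tool(
  deltas="-0.073 -0.05 0 0 0 0.98 15;-0.067 -0.057 0 0 0 0.98 15;-0.061 -0.064 0 0 0 0.98 15;-0.054 -0.07 0 0 0 0.98 15;-0.047 -0.075 0 0 0 0.98 15;-0.039 -0.079 0 0 0 0.98 15;-0.031 -0.083 0 0 0 0.98 15;-0.022 -0.086 0 0 0 0.98 15",
)

```text
time_s: 33.2
eef_pos: [408.5, 336.7, 70.7]
tool_rot: [0.104, 0.995, 0.001, 0.001]
force: [-0.6, 2.0, -5.6]
finger_gap: 21.4
grasp_force: 20.0
```

Call:
drive_tool(
  deltas="0 0 0 0 0 0 15;0 0 0 0 0 0 15;0 0 0 0 0 0 15;0 0 0 0 0 0 15;0 0 0 0 0 0 40;0 0 0 0 0 0 40;0 0 0 0 0 0 40;0 0 0.3 0 0 0 40",
)

```text
time_s: 34.0
eef_pos: [405.9, 333.9, 95.4]
tool_rot: [0.106, 0.994, -0.003, -0.003]
force: [-0.7, 0.1, -0.5]
finger_gap: 40.1
grasp_force: 0.0
```

Call:
drive_tool(
  deltas="0 0 0.45 0 0 0 40;0 0 0.45 0 0 0 40;0 0 0.45 0 0 0 40;0 0 0.2 0 0 0 40;0 0 0 0 0 0 40;0 0 0 0 0 0 40;0 0 0 0 0 0 40;0 0 0 0 0 0 40",
)

```text
time_s: 34.8
eef_pos: [407.2, 335.1, 251.2]
tool_rot: [0.106, 0.994, -0.001, -0.002]
force: [0.3, 0.8, -0.8]
finger_gap: 39.6
grasp_force: 0.0
```

```bash
python3 - <<'E'
from h import *
pose(); i,d,P=shot("wrist"); dial(i,d,P); np.savez("w8.npz",i=i,d=d)
cv2.imwrite("pics/w8.png",cv2.resize(i[60:260,170:370],None,fx=3,fy=3,interpolation=2))
for c in ["scene","side"]: i,d,P=shot(c); print(c); dial(i,d,P)
E
```

```text
t 34.8 tcp [407.2 335.1 251.2] ytool deg 77.8 zt [-0.003 -0.003 -1.   ] j [ 0.64 -0.02  1.9  -0.    1.27 -0.72]
red n 147 line at 387.6 337.7 ang -15.43 x range 376.8 399.9
knob [408.3576355  335.87625122] [407.72933375 336.08265689  98.33763785] 307 hinge [488.22771039 319.28352718  62.20713907] 394
scene
red n 7 line at 384.8 337.2 ang -32.18 x range 379.1 390.5
knob [409.0586853  336.82888794] [410.1065491  336.19767625  97.80597163] 36 hinge [491.14305519 319.61113282  61.26431631] 74
side
red n 27 line at 389.6 338.5 ang -15.09 x range 377.8 404.6
knob [407.47769165 338.05880737] [407.12111109 339.21097285  98.27284326] 54 hinge [486.38255408 321.63370367  61.80991615] 91
```

View pics/w8.png

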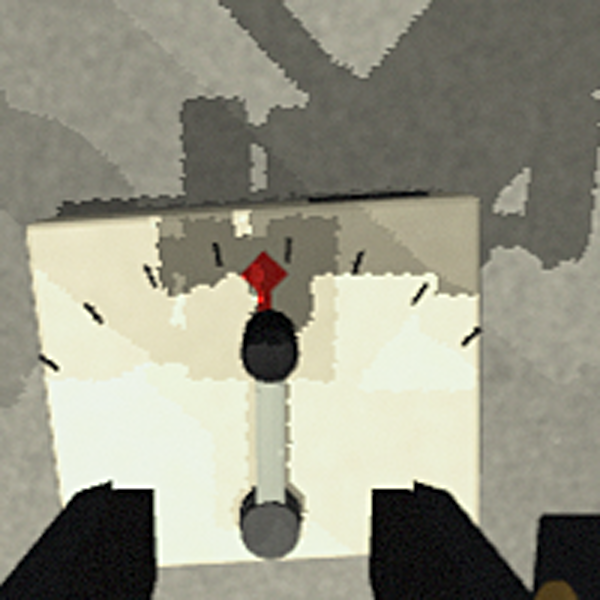

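The picture shows the lever line at x≈271 (hub (271,530), bar (271,440)) and the pointer diamond at (265,274). The lever is therefore about 1.2° short, in the counter-clockwise direction, so I'll regrip and trim it.

Call:
drive_tool(
  deltas="0.01 0.01 -0.45 0 0 0.1 40;0 0 -0.45 0 0 0 40;0 0 -0.45 0 0 0 40;0 0 -0.4 0 0 0 40;0 0 -0.06 0 0 0 40;0 0 0 0 0 0 40;0 0 0 0 0 0 40;0 0 0 0 0 0 40",
)

```text
time_s: 35.75
eef_pos: [411.2, 338.3, 75.5]
tool_rot: [0.101, 0.995, 0.002, 0.002]
force: [0.4, 0.1, 1.0]
finger_gap: 39.9
grasp_force: 0.0
```

Call:
drive_tool(
  deltas="0 0 0 0 0 0 15;0 0 0 0 0 0 15;0 0 0 0 0 0 15;0 0 0 0 0 0 15;0 0 0 0 0 0 15;0 0 0 0 0 0 15;0 0 0 0 0 0 15;0 0 0 0 0 0 15",
)

```text
time_s: 36.55
eef_pos: [409.9, 337.3, 73.8]
tool_rot: [0.101, 0.995, 0.0, 0.001]
force: [0.2, -0.4, 5.3]
finger_gap: 21.4
grasp_force: 20.0
```

```bash
python3 - <<'E'
from h import *
xy()
f=np.load("w8.npz"); i,d=f["i"],f["d"]; P=params("wrist",dict(eef_pos=np.array([407.2,335.1,251.2]),tool_rot=np.array([0.106,0.994,-.001,-.002])/np.linalg.norm([0.106,0.994,-.001,-.002])))
C=cloud(np.argwhere(d>0)[:,::-1],d,P); near=(abs(C[:,0]-440)<80)&(abs(C[:,1]-320)<60)
B=C[near&(C[:,2]>52)&(C[:,2]<62)&(C[:,0]>425)&(C[:,0]<470)]
vx,vy,x0,y0=cv2.fitLine(B[:,:2].astype(np.float32),cv2.DIST_HUBER,0,.01,.01).ravel(); print("bar",np.degrees(np.arctan2(vy,vx)),x0,y0,len(B),B[:,2].mean())
K=C[near&(abs(C[:,2]-98)<3)]; k=cv2.minEnclosingCircle(K[:,:2].astype(np.float32)); print("knob",k)
hsv=cv2.cvtColor(i,cv2.COLOR_BGR2HSV); m=(cv2.inRange(hsv,(0,150,60),(8,255,255))|cv2.inRange(hsv,(172,150,60),(180,255,255)))>0
v,u=np.nonzero(m); X=onz(np.c_[u,v],46,P); X=X[(abs(X[:,0]-385)<30)&(abs(X[:,1]-337)<30)]
a=np.radians(169.3); t=np.array([-np.sin(a),np.cos(a)]); e=np.array([np.cos(a),np.sin(a)])
for piv in ([491,319.3],[491,318.3]):
    Dm=X[:,:2]-piv; l=Dm@e; q=Dm@t; s=l>100; 
    tipq=(q[s].min()+q[s].max())/2; lq=l[s].mean()
    print(piv,"tip off ang",169.3+np.degrees(np.mean(q[s])/lq),169.3+np.degrees(tipq/lq),"stem",169.3+np.degrees((q[~s]/l[~s]).mean()),"knob ang",np.degrees(np.arctan2(k[0][1]-piv[1],k[0][0]-piv[0])), "l max",l.max())
E
```

```text
t 36.5 tcp [409.9 337.3  73.8] ytool deg 78.4 zt [ 0.001  0.001 -1.   ] j [ 0.64  0.16  2.06 -0.    0.92 -0.73]
XY 377.3 373.4 gap 21.4 [ 0.2 -0.4  5.3]
bar -11.879597 448.05316 328.00983 290 60.82215248836844
knob ((408.176025390625, 336.0343933105469), 10.812252044677734)
[491, 319.3] tip off ang 169.76455697178662 169.48562086189887 stem 170.1130282182833 knob ang 168.57730016941943 l max 116.23408612867057
[491, 318.3] tip off ang 169.2419520157997 168.96349590696752 stem 169.52570548084637 knob ang 167.91423918637673 l max 116.41975274405614
```

Call:
drive_tool(
  deltas="-0.004 -0.02 0 0 0 0.2 15;0 0 0 0 0 0 15;0 0 0 0 0 0 15;0 0 0 0 0 0 15;0 0 0 0 0 0 15;0 0 0 0 0 0 15;0 0 0 0 0 0 15;0 0 0 0 0 0 15",
)

```text
time_s: 37.35
eef_pos: [409.5, 335.6, 73.8]
tool_rot: [0.091, 0.996, 0.001, 0.001]
force: [-1.6, 0.7, 6.9]
finger_gap: 21.3
grasp_force: 20.0
```

Moved 1.7 mm. I'll release, lift and check.

Call:
drive_tool(
  deltas="0 0 0 0 0 0 40;0 0 0 0 0 0 40;0 0 0 0 0 0 40;0 0 0.3 0 0 0 40;0 0 0.45 0 0 0 40;0 0 0.45 0 0 0 40;0 0 0.45 0 0 0 40;0 0 0.15 0 0 0 40",
)

```text
time_s: 38.15
eef_pos: [410.9, 336.4, 258.2]
tool_rot: [0.091, 0.996, 0.003, 0.003]
force: [0.2, 0.9, 1.0]
finger_gap: 40.5
grasp_force: 0.0
```

Call:
drive_tool(
  deltas="0 0 0 0 0 0 40;0 0 0 0 0 0 40;0 0 0 0 0 0 40;0 0 0 0 0 0 40;0 0 0 0 0 0 40;0 0 0 0 0 0 40;0 0 0 0 0 0 40;0 0 0 0 0 0 40",
)

```text
time_s: 38.95
eef_pos: [408.9, 334.9, 252.7]
tool_rot: [0.091, 0.996, -0.0, -0.0]
force: [-0.0, 0.2, -0.5]
finger_gap: 40.1
grasp_force: 0.0
```

```bash
python3 - <<'E'
from h import *
pose(); i,d,P=shot("wrist")
cv2.imwrite("pics/w9.png",cv2.resize(i[60:260,170:370],None,fx=3,fy=3,interpolation=2))
C=cloud(np.argwhere(d>0)[:,::-1],d,P); near=(abs(C[:,0]-440)<80)&(abs(C[:,1]-320)<60)
B=C[near&(C[:,2]>52)&(C[:,2]<62)&(C[:,0]>425)&(C[:,0]<470)]
vx,vy,x0,y0=cv2.fitLine(B[:,:2].astype(np.float32),cv2.DIST_HUBER,0,.01,.01).ravel(); print("bar",np.degrees(np.arctan2(vy,vx)))
K=C[near&(abs(C[:,2]-98)<3)]; k=cv2.minEnclosingCircle(K[:,:2].astype(np.float32)); print("knob",k)
hsv=cv2.cvtColor(i,cv2.COLOR_BGR2HSV); m=(cv2.inRange(hsv,(0,150,60),(8,255,255))|cv2.inRange(hsv,(172,150,60),(180,255,255)))>0
v,u=np.nonzero(m); X=onz(np.c_[u,v],46,P)[:,:2]; X=X[(abs(X[:,0]-385)<30)&(abs(X[:,1]-337)<30)]
D=X.mean(0)-[491,319]; print("ptr",np.degrees(np.arctan2(*D[::-1])),"lever",np.degrees(np.arctan2(k[0][1]-319,k[0][0]-491)))
i,d,P=shot("scene"); mods(i,d,P); plate(d,P); cv2.imwrite("pics/scene9.png",i)
E
```

```text
t 39.0 tcp [408.9 334.9 252.7] ytool deg 79.6 zt [-0. -0. -1.] j [ 0.64 -0.02  1.9  -0.    1.27 -0.75]
bar -12.448423
knob ((408.21990966796875, 334.78265380859375), 10.859664916992188)
ptr 169.76433338742046 lever 169.20567206466768
blk XY [ 648.1 -107.3] [26.2 26.7] 104
blk XY [647.2 -23. ] [26.6 25.2] 102
blk XY [646.3  61.5] [27.5 23.7] 98
```

View pics/w9.png

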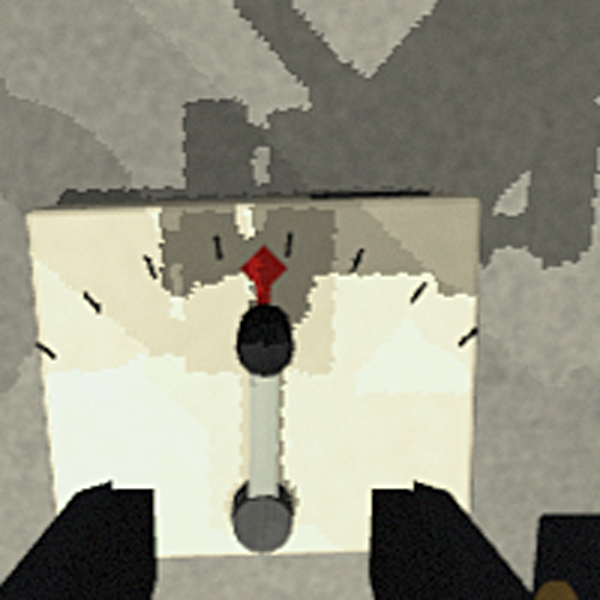

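View pics/scene9.png

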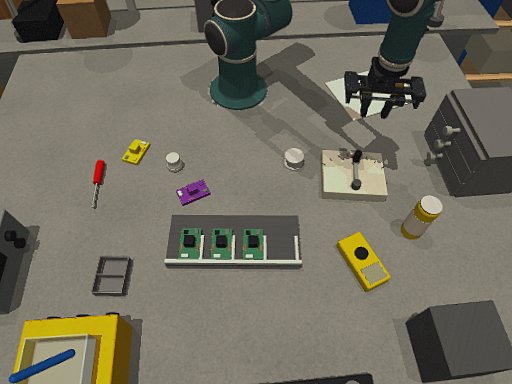

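The lever now lies in line with the pointer: hub (263,525), knob (265,340), diamond (265,267). All three modules are in their bays, and the bystanders and look-alikes haven't moved. Handing in.

```bash
python3 -c "
from cell import arm
print(arm.close_job())"
```

```text
the job is handed in; nothing more can be done
None
```

I handed the job in at about 39 s: heat lever swung to OFF first, the three green modules present seated flush in bays 1–3, then the lever set in line with the red pointer (within about 0.6° by camera) and released, with the look-alikes and other bench items left alone.

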